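# Lock a T-stud into the bed slot of a gem-polishing bench

## Robot

A 6-joint arm with a two-finger parallel gripper is mounted at the origin on the work surface. World frame = base frame: x ahead of the robot, y to its left, z up, the work surface at z = 0. Lengths are in m, angles in rad, forces in N, time in s.
With the tool pointing down it reaches from about 0.3 to 0.775 m from the base axis. Payload 14.6 kg.
Tool frame: the origin (TCP) lies at the very end of the fingers, on their centre line; the grasp point (between the pads) lies 19 mm behind it; z points along the fingers, y is the line along which they close (so a half turn about z gives the same grasp; the last joint's range is limited). The gripper opens to 94 mm and grips with 3 to 60 N. Pads are 16 mm wide; open, the fingers measure 119 mm over their backs; the gripper's body (75 mm by 177 mm) begins 78 mm behind the grasp point.
Start: joints at [1.067, 0.3, 1.521, -0, 1.321, -0.067], TCP at [0.233, 0.498, 0.205] pointing down, gripper open.
Joint ranges: [-3.03, 3.03], [-0.79, 2.21], [0.23, 2.52], [-1.04, 4.18], [0, 3.07], [-2.55, 2.55]. Speed limits (rad/s): [2.22, 2.22, 2.57, 3.14, 3.14, 3.14].

## Interface

Orientations are given as [roll, pitch, yaw] about the fixed x, y, z axes, in that order (R = Rz(yaw) Ry(pitch) Rx(roll)).
In Python, from station import ctrl gives the robot as it stands.
- The arm moves only by the tool move_arm, never from a script. Its argument "increments" is a list of rows, each a list of 7 numbers: the opening, from 0 (shut) to 1 (fully open), then the shift along the tool's x, y, z in units of 50 mm (1.0 is 50 mm), then the turn, a rotation vector about the tool's x, y, z in rad. In form: [[claw, tx, ty, tz, rx, ry, rz], ...]. A call has 1 to 20 rows; each row shifts and turns the commanded pose from where the row before left it, along the tool's axes as they then stand; what a row does not reach is not made up. A row lasts 1/10 s, in which the tool goes at most 50 mm and 8.59 degrees, less where a joint would pass 70% of its speed; a pose out of reach is approached as far as the arm can. A call is refused whole if a number of a shift passes 1 or a number of a turn 0.15, either way. A call with a gripper value outside its range is refused whole. The fingers move at their own pace and stop on an object; "force" is the grip in N (left out, the last holds). Time passes only in rows, so rows that do not move let the fingers close. It gives the time, the measured TCP pose, the force, the opening and the grip force at its end, in the units of the state.
- ctrl.get_obs(): the state, without advancing time (a new reading comes with each control period).
- ctrl.camera(name): name is "side" or "top" or "wrist"; returns a dict with "color" (384x512x3 uint8, blue, green, red), "K" (3x3 intrinsics, pixels), "distortion" ([k1, k2, p1, p2, k3] as OpenCV has them; the pictures are not rectified), "pose" (4x4, takes a point from camera to world coordinates); the wrist camera has in their place "tool_from_camera" (4x4, takes a point from camera to tool coordinates, whose origin is the TCP and whose axes are the flange's). Camera axes: x right, y down, z forward; pixel columns grow to the right and rows downward; lengths in m; the calibration is good to about 2 mm. A picture is of the moment at which its call begins: read the wrist's pose just before it. There is no depth.
- ctrl.hand_in(): hands the job in; it is judged then, once.
Trained networks look in a picture, given as the dict that the camera call returned (one of the last four; its "shot" number tells which), for a name from the list of things; names that differ only in an ending like _2 or _b are one class to them, and where a whole thing is asked for, a point or a joint stands for the part that bears it (a point fixed in the world has none). Each returns a list of dicts, best first, with "conf" (0 to 1); they miss things now and then, are a little off and sometimes report something else, mostly with a low value. They report only what shows in the picture. A call takes as long as a camera call. They do not tell look-alikes from the thing itself.
- ctrl.cut_out(name, picture): "mask" (384x512 bool, what is visible of it) and "centre" ([row, column] in pixels, amid what is visible of it).
The state is a dict: "time_s": time; "qpos": joint angles; "joint_vel": joint speeds; "tau": joint torques, N m; "ee_pos": TCP position; "eef_rot": TCP orientation; "force": force on the tool from outside, world axes, zero at the start; "moment": the same for the moment, N m; "grip_width": finger opening in m; "grip_force": force on a finger pad.
Only numpy, scipy, OpenCV 4.12 (cv2) and the standard library are available. Lean on these libraries where they do the work, as an engineer would, in place of code of your own. Each camera call takes 0.05 s, during which the arm holds its last target. There are 200 camera calls.

## Task

Take the clamp stud with the long, narrow foot and drop that foot, lengthwise, into the slot of the steel bed at the scribed line, all the way to the bottom. Then twist the stud a quarter turn, either way, so that its foot lies square across under the slot's lips, and let go with the stud standing upright at the line. Leave the studs with the round foot and the square foot standing where they are.

Things in the scene. Friction and masses are not known exactly. Their poses are not given: they have to be found in the camera images.
- t_stud_mid (a point): T-stud, loose, upright on the bench, 90 mm tall, about 0.2 kg. Flat steel foot 62 (its x) x 20 (y) x 10 mm high; round neck 18 mm thick; on top a black plastic grip bar, 30 (x) x 16 mm (y), 38 to 90 mm above the underside, in line with the foot: grip across its 16 mm. This point: on the axis, 45 mm above the underside, 19 mm below the grip's middle. z up.
- slot_mark (a point): Point where a black line scribed across the fixed steel bed (280 x 116 mm) crosses the slot's middle, at the bed's top, 32 mm above the bench. x along the slot, y across, z up. Slot 36 mm wide, lips 10 mm thick, channel below 84 mm wide, 16 high, floor 26 mm below this point. Stud on the floor: its mid is 19 mm above this point; it turns freely up to 5 mm higher. Block 34 mm tall on the bed, 120 mm off to +x.
- disc_stud: Bystander: a stud like the T-stud (same neck and grip bar, 90 mm tall) but with a round foot 56 mm across and 10 mm high, too wide for the slot. Loose, standing on the bench; origin at the centre of its underside.
- square_stud: Bystander: a stud like the T-stud (same neck and grip bar, 90 mm tall) but with a square foot 48 by 48 mm and 10 mm high, too wide for the slot. Loose, standing on the bench; origin at the centre of its underside.
Things that resemble listed ones, but are neither listed nor needed, are in the scene too. Of the things that look like the part that bears t_stud_mid, the largest one is meant.

How it is judged:
On the way:
1. the T-stud's foot is down in the slot, lengthwise along it (z of t_stud_mid in the frame of slot_mark between 0.014 and 0.0245 m and angle between the x axis of t_stud_mid and the x axis of slot_mark, either way round below 0.35 rad and horizontal distance between t_stud_mid and slot_mark below 0.06 m), for 0.1 s.
At the end, for the whole second after the job is handed in: The T-stud stands at rest on the channel floor (its mid point 14 to 22 mm above the mark), upright within 0.15 rad, within 20 mm of the mark horizontally, its foot square across the slot within 0.3 rad (z of t_stud_mid in the frame of slot_mark between 0.014 and 0.022 m and angle between the x axis of t_stud_mid and the y axis of slot_mark, either way round below 0.3 rad and horizontal distance between t_stud_mid and slot_mark below 0.02 m and angle between t_stud_mid's own z axis and vertical below 0.15 rad and linear speed of t_stud below 0.02 m/s); the robot touches nothing.
It fails at once if the round-footed stud is moved more than 30 mm or tipped over (distance of disc_stud from where it was at the start of the episode above 0.03 m or angle between disc_stud's own z axis and vertical above 0.5 rad).
It fails at once if the square-footed stud is moved more than 30 mm or tipped over (distance of square_stud from where it was at the start of the episode above 0.03 m or angle between square_stud's own z axis and vertical above 0.5 rad).
It also fails if it takes over 43 s, if anything falls off the work surface, if the arm or the gripper's body presses on something with over 40 N, if the wrist force passes 120 N, or if a joint passes its speed limit or range.

## Working session

There is one attempt and no reset: what is moved stays moved. The work goes in short steps, Python scripts to look and compute and a tool call to move; the robot and the scene stay as the last step left them, time stands still between calls to the robot, and variables do not carry over. Pictures are saved under pics/ and viewed, at most 10 in all, crops included, and the job is handed in when it is done.

Besides the shell and the picture viewer there is one more tool, called after ">>>" in YAML: its name, and indented under it one key for each argument. move_arm: Moves the arm, as the interface text tells. Its arguments: {"type":"object","properties":{"increments":{"type":"array","items":{"type":"array","items":{"type":"number"}}},"force":{"type":"number"}},"required":["increments"]}

```bash
mkdir -p pics
cat > h.py <<'E'
import numpy as np, cv2
from station import ctrl
from scipy.spatial.transform import Rotation as R
def pose(c,o=None):
    if "pose" in c: return np.array(c["pose"])
    T=np.eye(4);T[:3,:3]=R.from_euler('xyz',o["eef_rot"]).as_matrix();T[:3,3]=o["ee_pos"]
    return T@np.array(c["tool_from_camera"])
def toworld(c,uv,z,o=None):
    uv=np.asarray(uv,float).reshape(-1,1,2)
    n=cv2.undistortPoints(uv,np.array(c["K"]),np.array(c["distortion"]))[:,0]
    P=pose(c,o);d=np.c_[n,np.ones(len(n))]@P[:3,:3].T;t=(z-P[2,3])/d[:,2]
    return P[:3,3]+d*t[:,None]
def proj(c,X,o=None):
    P=np.linalg.inv(pose(c,o));X=np.atleast_2d(X)@P[:3,:3].T+P[:3,3]
    return cv2.projectPoints(X,np.zeros(3),np.zeros(3),np.array(c["K"]),np.array(c["distortion"]))[0][:,0]
E
python3 - <<'E'
from h import *
o=ctrl.get_obs();print(o["ee_pos"],o["eef_rot"],o["time_s"])
cs=[ctrl.camera(n) for n in("top","side")]
for n,c in zip(("top","side"),cs):
    cv2.imwrite(f"pics/{n}0.png",c["color"]);print(n,np.round(pose(c),3).tolist())
    for k in("t_stud_mid","slot_mark","disc_stud","square_stud"):
        for d in ctrl.cut_out(k,c)[:4]:
            ce=d["centre"];m=d["mask"];x,y,w,h=cv2.boundingRect(m.astype(np.uint8))
            print(k,round(d["conf"],2),np.round(ce),m.sum(),(x,y,w,h),np.round(toworld(c,[ce[1],ce[0]],0.032)[0],3))
E
```

```text
[0.23254212 0.49811827 0.2048558 ] [-3.14038903e+00 -1.11149495e-04  2.70474459e+00] 0.0
top [[-0.017, -0.974, 0.228, 0.325], [-1.0, 0.016, -0.008, -0.06], [0.005, -0.228, -0.974, 1.008], [0.0, 0.0, 0.0, 1.0]]
t_stud_mid 0.82 [206. 349.] 247 (339, 195, 20, 21) [ 0.511 -0.314  0.032]
slot_mark 0.7 [210. 147.] 4858 (102, 155, 84, 111) [0.507 0.241 0.032]
disc_stud 0.76 [184. 255.] 324 (247, 174, 20, 23) [ 0.575 -0.055  0.032]
square_stud 0.6 [193. 302.] 309 (294, 182, 19, 20) [ 0.55  -0.187  0.032]
side [[0.746, -0.344, 0.57, 0.059], [-0.666, -0.399, 0.631, -0.599], [0.01, -0.85, -0.526, 0.509], [0.0, 0.0, 0.0, 1.0]]
t_stud_mid 0.97 [292. 362.] 487 (349, 274, 25, 36) [ 0.507 -0.404  0.032]
t_stud_mid 0.77 [264. 324.] 548 (317, 235, 18, 52) [ 0.514 -0.313  0.032]
t_stud_mid 0.77 [240. 344.] 281 (335, 225, 18, 31) [ 0.602 -0.296  0.032]
slot_mark 0.94 [168. 169.] 3202 (122, 132, 89, 70) [0.495 0.22  0.032]
disc_stud 0.71 [202. 257.] 589 (248, 177, 21, 40) [ 0.566 -0.069  0.032]
square_stud 0.97 [228. 293.] 723 (278, 202, 30, 45) [ 0.553 -0.196  0.032]
```

View pics/top0.png

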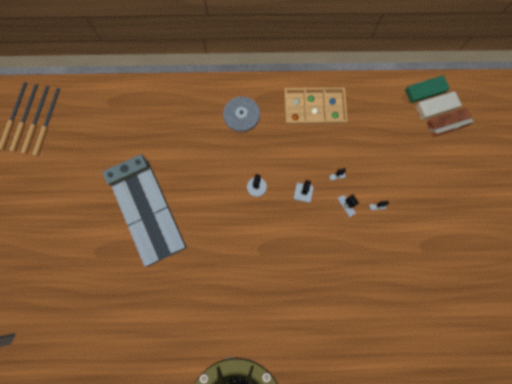

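View pics/side0.png

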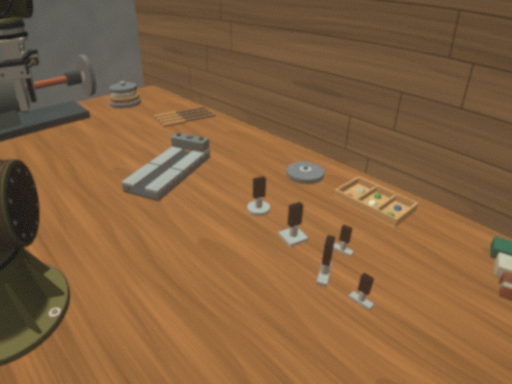

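Candidates for the T-stud in the top image: (349,206), the largest; small look-alikes at (340,174) and (379,206). The round foot is at (257,186) and the square foot at (304,192). I choose (349,206). The bed is at (147,210), with its scribed line near there and the block at its upper end.

Run:
```python
from h import *
c=ctrl.camera("top");im=c["color"]
a=cv2.resize(im[150:270,95:195],None,fx=4.8,fy=4.8,interpolation=3)[:576,:400*1+80]
b=cv2.resize(im[160:225,325:395],None,fx=4.5,fy=4.5,interpolation=3)
o=np.zeros((576,800,3),np.uint8);o[:a.shape[0],:a.shape[1]]=a;o[:b.shape[0],480:480+b.shape[1]]=b[:, :320]
cv2.imwrite("pics/crop1.png",o)
```

```text
(no output)
```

View pics/crop1.png

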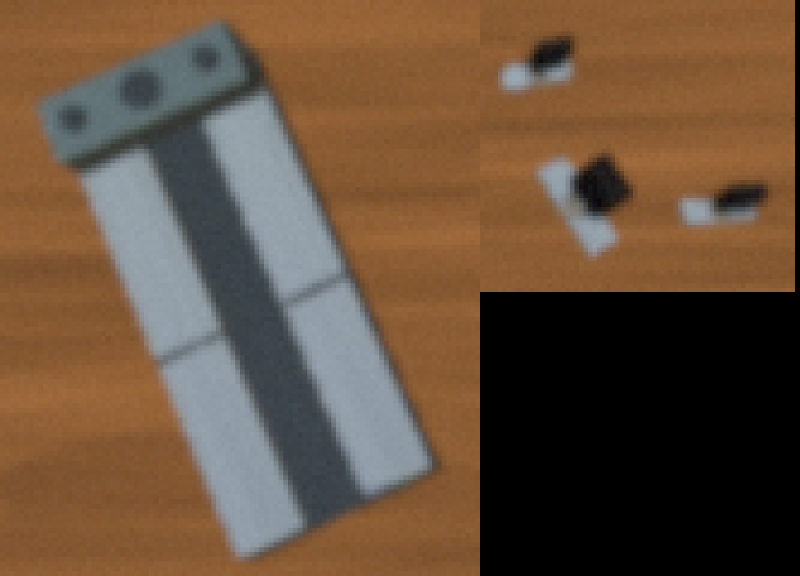

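The crop shows the T-stud foot with corners (540,172), (568,157), (617,238) and (595,256), clearly the largest. The scribed line runs from (160,361) to (347,275).

Run:
```python
from h import *
c=ctrl.camera("top")
A=lambda p:np.array(p)/4.8+[95,150]-.4
B=lambda p:(np.array(p)-[480,0])/4.5+[325,160]-.4
L=toworld(c,A([[160,361],[347,275],[222,333],[285,303]]),.032)
E_=toworld(c,A([[85,175],[240,556],[270,95],[435,468]]),.032)
print("line",L.round(4).tolist(),L.mean(0))
d=L[0]-L[1];print("width",np.linalg.norm(d),"slot wid",np.linalg.norm(L[2]-L[3]))
for i in(0,2):
  e=E_[i]-E_[i+1];print("slot yaw",np.arctan2(e[1],e[0]),np.linalg.norm(e))
print("line normal yaw",np.arctan2(d[1],d[0])-np.pi/2)
F=toworld(c,B([[540,172],[568,157],[617,238],[595,256]]),.01);print(F.round(4).tolist(),F.mean(0))
for a,b in((0,3),(1,2)):
  e=F[a]-F[b];print("foot yaw",np.arctan2(e[1],e[0]),np.linalg.norm(e))
G=toworld(c,B([[603,185]]),.09);print("grip top",G)
```

```text
line [[0.4678, 0.2896, 0.032], [0.5155, 0.186, 0.032], [0.4832, 0.2555, 0.032], [0.4999, 0.2206, 0.032]] [0.4916121  0.23794716 0.032     ]
width 0.11402492568984587 slot wid 0.03863538190739958
slot yaw 0.436063713877781 0.24040871053371424
slot yaw 0.44068665841147103 0.24116085512914784
line normal yaw 0.4319645494436024
[[0.5381, -0.2899, 0.01], [0.5474, -0.3081, 0.01], [0.4953, -0.335, 0.01], [0.4843, -0.3205, 0.01]] [ 0.51627672 -0.31338219  0.01      ]
foot yaw 0.5174948563767952 0.06194018432452818
foot yaw 0.476634585212462 0.05864637827982395
grip top [[ 0.51273273 -0.30730343  0.09      ]]
```

>>> move_arm:
  increments:
    - [1, -0.597, -0.614, 0, 0, 0, 0]
    - [1, -0.597, -0.614, 0, 0, 0, 0]
    - [1, -0.597, -0.614, 0, 0, 0, 0]
    - [1, -0.597, -0.614, 0, 0, 0, 0]
    - [1, -0.597, -0.614, 0, 0, 0, 0]
    - [1, -0.597, -0.614, 0, 0, 0, 0]
    - [1, -0.597, -0.614, 0, 0, 0, 0]
    - [1, -0.597, -0.614, 0, 0, 0, 0]
    - [1, -0.597, -0.614, 0, 0, 0, 0]
    - [1, -0.597, -0.614, 0, 0, 0, 0]
    - [1, -0.597, -0.614, 0, 0, 0, 0]
    - [1, -0.597, -0.614, 0, 0, 0, 0]
    - [1, -0.597, -0.614, 0, 0, 0, 0]
    - [1, -0.597, -0.614, 0, 0, 0, 0]
    - [1, -0.597, -0.614, 0, 0, 0, 0]
    - [1, -0.597, -0.614, 0, 0, 0, 0]
    - [1, -0.597, -0.614, 0, 0, 0, 0]
    - [1, -0.597, -0.614, 0, 0, 0, 0]
    - [1, -0.597, -0.614, 0, 0, 0, 0]
    - [1, -0.597, -0.614, 0, 0, 0, 0]

```text
time_s: 2.6
ee_pos: [0.5142, -0.3123, 0.2054]
eef_rot: [-3.142, 0.0, 2.705]
force: [0.5, 1.2, -0.9]
grip_width: 0.0938
grip_force: 0.0
```

>>> move_arm:
  increments:
    - [1, 0, 0, 0, 0, 0, 0.147]
    - [1, 0, 0, 0, 0, 0, 0.147]
    - [1, 0, 0, 0, 0, 0, 0.147]
    - [1, 0, 0, 0, 0, 0, 0.147]
    - [1, 0, 0, 0, 0, 0, 0.147]
    - [1, 0, 0, 0, 0, 0, 0.147]
    - [1, 0, 0, 0, 0, 0, 0.147]
    - [1, 0, 0, 0, 0, 0, 0.147]
    - [1, 0, 0, 0, 0, 0, 0.147]
    - [1, 0, 0, 0, 0, 0, 0.147]
    - [1, 0, 0, 0, 0, 0, 0.147]
    - [1, 0, 0, 0, 0, 0, 0.147]
    - [1, 0, 0, 0, 0, 0, 0.147]
    - [1, 0, 0, 0, 0, 0, 0.147]
    - [1, 0, 0, 0, 0, 0, 0.147]
    - [1, 0, 0, 0, 0, 0, 0]

```text
time_s: 4.2
ee_pos: [0.5139, -0.3106, 0.2054]
eef_rot: [-3.142, 0.0, 0.497]
force: [-0.1, -0.1, -0.9]
grip_width: 0.0942
grip_force: 0.0
```

Run:
```python
from h import *
o=ctrl.get_obs();c=ctrl.camera("wrist");print(o["ee_pos"],o["eef_rot"],o["qpos"],o["time_s"])
cv2.imwrite("pics/w1.png",c["color"]);np.save("w1.npy",c["color"])
print(proj(c,[[.515,-.311,0],[.515,-.311,.09]],o))
for d in ctrl.cut_out("t_stud_mid",c)[:3]: print(d["conf"],d["centre"],d["mask"].sum())
```

```text
[ 0.5138644  -0.310575    0.20543236] [-3.14158731e+00  4.10552816e-05  4.97301410e-01] [-6.04620807e-01  4.13083087e-01  1.36856354e+00 -3.49835697e-05
  1.35996935e+00  4.68881431e-01] 4.2
[[261.20088556 168.54119298]
 [261.21796686 183.65429792]]
0.86 [170.2, 265.3] 758
0.68 [207.2, 322.7] 490
0.57 [99.5, 285.4] 505
```

View pics/w1.png

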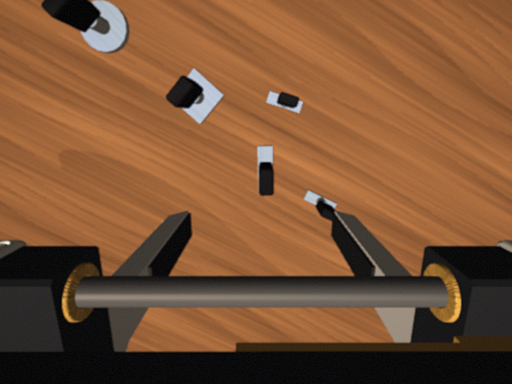

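The wrist view shows the T-stud at (265,170) in line with the tool, with its foot's far edge at row 146 and the grip's near top edge at row 195. The small look-alikes are at (285,101) and (320,203).

Run:
```python
from h import *
o=ctrl.get_obs();c=ctrl.camera("wrist");Rm=R.from_euler('xyz',o["eef_rot"]).as_matrix()
m=ctrl.cut_out("t_stud_mid",c)[0]["mask"]
r=np.where(m.any(1))[0]
for y in r[::4]:
  x=np.where(m[y])[0];print(y,x.min(),x.max())
print(r.max())
def tl(uv,z): return ((toworld(c,uv,z,o)-o["ee_pos"])@Rm).round(4).tolist()
print(tl([[257,147],[273,147]],.01), tl([[258,195],[274,195],[258,163],[274,163]],.09))
```

```text
93 271 275
97 269 293
101 269 300
105 276 302
109 287 301
112
[[0.0312, -0.0046, 0.1954], [0.0312, 0.0164, 0.1954]] [[-0.0117, -0.0025, 0.1154], [-0.0117, 0.0147, 0.1154], [0.023, -0.0025, 0.1154], [0.023, 0.0143, 0.1154]]
```

>>> move_arm:
  increments:
    - [0.6, 0.04, 0.12, 0, 0, 0, 0]
    - [0.6, 0, 0, 0, 0, 0, 0]
    - [0.6, 0, 0, 0.4, 0, 0, 0]
    - [0.6, 0, 0, 0.4, 0, 0, 0]
    - [0.6, 0, 0, 0.4, 0, 0, 0]
    - [0.6, 0, 0, 0.4, 0, 0, 0]
    - [0.6, 0, 0, 0.4, 0, 0, 0]
    - [0.6, 0, 0, 0.4, 0, 0, 0]
    - [0.6, 0, 0, 0.4, 0, 0, 0]
    - [0.6, 0, 0, 0.4, 0, 0, 0]
    - [0.6, 0, 0, 0, 0, 0, 0]
    - [0, 0, 0, 0, 0, 0, 0]
    - [0, 0, 0, 0, 0, 0, 0]
    - [0, 0, 0, 0, 0, 0, 0]
    - [0, 0, 0, 0, 0, 0, 0]
    - [0, 0, 0, 0, 0, 0, 0]
    - [0, 0, 0, 0, 0, 0, 0]
  force: 30

```text
time_s: 6.1
ee_pos: [0.5185, -0.3149, 0.0457]
eef_rot: [3.141, -0.0, 0.5]
force: [-1.0, 0.1, 2.2]
grip_width: 0.0157
grip_force: 30.0
```

>>> move_arm:
  increments:
    - [0, 0, 0, -0.4, 0, 0, 0]
    - [0, 0, 0, -0.5, 0, 0, 0]
    - [0, 0, 0, -0.5, 0, 0, 0]
    - [0, 0, 0, -0.5, 0, 0, 0]
    - [0, 0, 0, -0.5, 0, 0, 0]
    - [0, 0, 0, 0, 0, 0, 0]

```text
time_s: 6.7
ee_pos: [0.5195, -0.3155, 0.1686]
eef_rot: [3.137, -0.002, 0.5]
force: [1.0, -0.2, -2.0]
grip_width: 0.0158
grip_force: 30.0
```

>>> move_arm:
  increments:
    - [0, 0.302, -0.622, 0, 0, 0, 0]
    - [0, 0.302, -0.622, 0, 0, 0, 0]
    - [0, 0.302, -0.622, 0, 0, 0, 0]
    - [0, 0.302, -0.622, 0, 0, 0, 0]
    - [0, 0.302, -0.622, 0, 0, 0, 0]
    - [0, 0.302, -0.622, 0, 0, 0, 0]
    - [0, 0.302, -0.622, 0, 0, 0, 0]
    - [0, 0.302, -0.622, 0, 0, 0, 0]
    - [0, 0.302, -0.622, 0, 0, 0, 0]
    - [0, 0.302, -0.622, 0, 0, 0, 0]
    - [0, 0.302, -0.622, 0, 0, 0, 0]
    - [0, 0.302, -0.622, 0, 0, 0, 0]
    - [0, 0.302, -0.622, 0, 0, 0, 0]
    - [0, 0.302, -0.622, 0, 0, 0, 0]
    - [0, 0.302, -0.622, 0, 0, 0, 0]
    - [0, 0.302, -0.622, 0, 0, 0, 0]
    - [0, 0, 0, 0, 0, 0, 0.063]
    - [0, 0, 0, 0, 0, 0, 0]
    - [0, 0, 0, 0, 0, 0, 0]

```text
time_s: 8.6
ee_pos: [0.4918, 0.2372, 0.1645]
eef_rot: [3.142, 0.001, 0.438]
force: [-0.3, -0.7, -1.1]
grip_width: 0.0157
grip_force: 30.0
```

Run:
```python
from h import *
o=ctrl.get_obs();c=ctrl.camera("wrist");print(o["ee_pos"],o["eef_rot"],o["qpos"],o["grip_width"],o["force"])
cv2.imwrite("pics/w2.png",cv2.resize(c["color"],None,fx=1.5,fy=1.5,interpolation=3))
```

```text
[0.4918019  0.23721052 0.16447767] [3.14158559e+00 1.36188169e-03 4.38162063e-01] [ 3.82371903e-01  3.28444536e-01  1.58190585e+00 -8.79795302e-05
  1.23260164e+00  1.51503541e+00] 0.01571591959160619 [-0.31991375 -0.744503   -1.14845205]
```

View pics/w2.png

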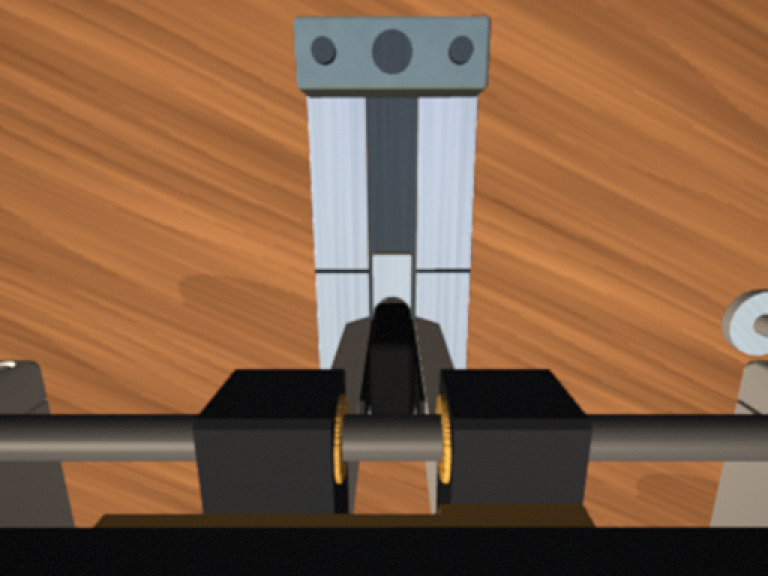

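The foot shows at columns 372–411 with its far edge at row 254. The scribed line is at row 270, with the slot at columns 369–415 and the bed at 315–471.

Run:
```python
from h import *
o=ctrl.get_obs();c=ctrl.camera("wrist");Rm=R.from_euler('xyz',o["eef_rot"]).as_matrix()
def tl(uv,z): return ((toworld(c,(np.array(uv)-.25)/1.5,z,o)-o["ee_pos"])@Rm)[:,:2].round(4).tolist()
z=o["ee_pos"][2]-.045
print("foot",tl([[372,254],[411,254],[372,290],[411,290]],z+.01))
print("line",tl([[315,271],[471,270],[369,271],[415,270]],.032))
print("slot far",tl([[365.5,96],[418,96],[308,96],[477,96]],.032))
```

```text
foot [[0.0312, -0.0094], [0.0312, 0.0105], [0.0122, -0.0096], [0.0122, 0.0107]]
line [[0.0004, -0.0568], [0.0012, 0.0599], [0.0004, -0.0164], [0.0012, 0.018]]
slot far [[0.1222, -0.0172], [0.1222, 0.0185], [0.1222, -0.0563], [0.1222, 0.0585]]
```

>>> move_arm:
  increments:
    - [0, 0.01, 0.01, 0.3, 0, 0, 0]
    - [0, 0, 0, 0.3, 0, 0, 0]
    - [0, 0, 0, 0.3, 0, 0, 0]
    - [0, 0, 0, 0.3, 0, 0, 0]
    - [0, 0, 0, 0.2, 0, 0, 0]
    - [0, 0, 0, 0.2, 0, 0, 0]
    - [0, 0, 0, 0.2, 0, 0, 0]
    - [0, 0, 0, 0.2, 0, 0, 0]
    - [0, 0, 0, 0.1, 0, 0, 0]
    - [0, 0, 0, 0.1, 0, 0, 0]
    - [0, 0, 0, 0.03, 0, 0, 0]
    - [0, 0, 0, 0, 0, 0, 0]
    - [0, 0, 0, 0, 0, 0, 0]
    - [0, 0, 0, 0, 0, 0, 0]

```text
time_s: 10.1
ee_pos: [0.4929, 0.2375, 0.0543]
eef_rot: [3.142, -0.001, 0.437]
force: [-0.1, -0.0, -2.7]
grip_width: 0.0158
grip_force: 30.0
```

>>> move_arm:
  increments:
    - [0, 0, 0, 0.03, 0, 0, 0]
    - [0, 0, 0, 0, 0, 0, 0]
    - [0, 0, 0, 0, 0, 0, 0]

```text
time_s: 10.4
ee_pos: [0.4927, 0.2374, 0.0524]
eef_rot: [-3.142, 0.0, 0.437]
force: [-0.3, 0.7, -2.8]
grip_width: 0.0157
grip_force: 30.0
```

>>> move_arm:
  increments:
    - [0, 0, 0, 0, 0, 0, -0.0873]
    - [0, 0, 0, 0, 0, 0, -0.0873]
    - [0, 0, 0, 0, 0, 0, -0.0873]
    - [0, 0, 0, 0, 0, 0, -0.0873]
    - [0, 0, 0, 0, 0, 0, -0.0873]
    - [0, 0, 0, 0, 0, 0, -0.0873]
    - [0, 0, 0, 0, 0, 0, -0.0873]
    - [0, 0, 0, 0, 0, 0, -0.0873]
    - [0, 0, 0, 0, 0, 0, -0.0873]
    - [0, 0, 0, 0, 0, 0, -0.0873]
    - [0, 0, 0, 0, 0, 0, -0.0873]
    - [0, 0, 0, 0, 0, 0, -0.0873]
    - [0, 0, 0, 0, 0, 0, -0.0873]
    - [0, 0, 0, 0, 0, 0, -0.0873]
    - [0, 0, 0, 0, 0, 0, -0.0873]
    - [0, 0, 0, 0, 0, 0, -0.0873]
    - [0, 0, 0, 0, 0, 0, -0.0873]
    - [0, 0, 0, 0, 0, 0, -0.0873]
    - [0, 0, 0, 0, 0, 0, 0]
    - [0, 0, 0, 0, 0, 0, 0]

```text
time_s: 12.4
ee_pos: [0.4928, 0.2374, 0.0524]
eef_rot: [3.142, -0.0, 2.006]
force: [0.7, 0.7, -1.8]
grip_width: 0.0158
grip_force: 30.0
```

>>> move_arm:
  increments:
    - [0, 0, 0, 0.012, 0, 0, 0]
    - [0, 0, 0, 0, 0, 0, 0]
    - [0.1, 0, 0, 0, 0, 0, 0]
    - [0.25, 0, 0, 0, 0, 0, 0]
    - [0.5, 0, 0, 0, 0, 0, 0]
    - [0.6, 0, 0, 0, 0, 0, 0]
    - [0.6, 0, 0, 0, 0, 0, 0]
    - [0.6, 0, 0, -0.2, 0, 0, 0]
    - [0.6, 0, 0, -0.3, 0, 0, 0]
    - [0.6, 0, 0, -0.4, 0, 0, 0]
    - [0.6, 0, 0, -0.5, 0, 0, 0]
    - [0.6, 0, 0, -0.5, 0, 0, 0]
    - [0.6, 0, 0, -0.5, 0, 0, 0]
    - [0.6, 0, 0, -0.5, 0, 0, 0]
    - [0.6, 0, 0, 0, 0, 0, 0]
    - [0.6, 0, 0, 0, 0, 0, 0]

```text
time_s: 14.0
ee_pos: [0.4927, 0.2374, 0.1973]
eef_rot: [3.141, 0.0, 2.008]
force: [0.1, 0.3, 0.1]
grip_width: 0.0567
grip_force: 0.0
```

Run:
```python
from h import *
o=ctrl.get_obs();c=ctrl.camera("wrist");s=ctrl.camera("side");print(o["ee_pos"],o["eef_rot"],o["grip_width"])
a=c["color"];b=cv2.resize(s["color"][90:210,100:230],None,fx=2.2,fy=2.2,interpolation=3)
out=np.zeros((384,800,3),np.uint8);out[:,:512]=a;out[:b.shape[0],512:512+b.shape[1]]=b[:,:288]
cv2.imwrite("pics/w3.png",out)
print(proj(c,[[.4925,.238,.032],[.4925,.238,.096]],o))
```

```text
[0.49273332 0.23741014 0.19732653] [3.14066474e+00 5.84764048e-05 2.00820414e+00] 0.056730263690342925
[[260.50919455 173.3912592 ]
 [260.49587143 185.75268031]]
```

View pics/w3.png

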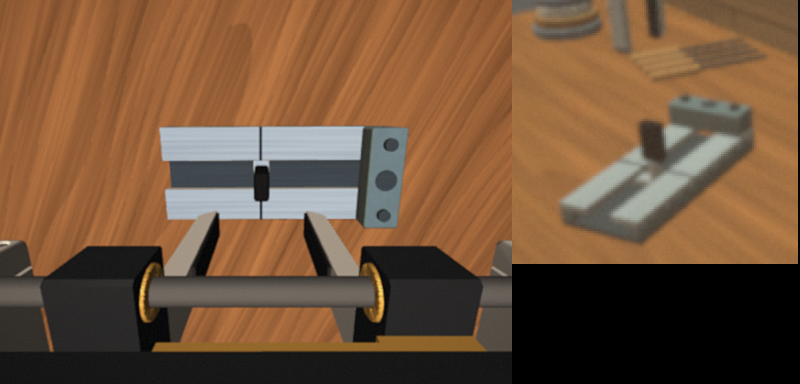

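The stud stands upright at the line: its grip is at (261,183), square across the slot, with the scribed line at column 261. The gripper is clear.

```bash
python3 -c "
from station import ctrl
print(ctrl.hand_in())"
```

```text
the job is handed in; nothing more can be done
None
```

The T-stud went into the slot lengthwise at the scribed line, was twisted a quarter turn so its foot lies square across, and was left standing upright. I handed the job in with the gripper clear, and no verdict was returned.

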